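# Put the sauce-check kit away: press both instruments home, then shut the case

### The arm

A 6-joint arm with a two-finger parallel gripper is mounted at the origin on the work surface. World frame = base frame: x ahead of the robot, y to its left, z up, the work surface at z = 0. Lengths are in m, angles in rad, forces in N, time in s.
With the tool pointing down it reaches from about 0.25 to 0.775 m from the base axis. Payload 4 kg.
Tool frame: the origin (TCP) lies midway between the tips of the shut fingers; the grasp point (between the pads) lies grip_point_offset behind it (grip_point_offset is the distance from the TCP to the grasp point, in m); z points along the fingers, y is the line along which they close (so a half turn about z gives the same grasp; the last joint's range is limited). The gripper opens to 94 mm and grips with 3 to 60 N. Pads are 16 mm wide; open, the fingers measure 119 mm over their backs; the gripper's body (75 mm by 177 mm) begins 78 mm behind the grasp point.
Start: joints at [1.102, 0.087, 1.371, -0, 1.684, -0.103], TCP at [0.197, 0.514, 0.206] pointing down, gripper open.
Joint ranges: [-3.1, 3.1], [-0.76, 2.03], [0.27, 2.55], [-1.08, 4.22], [0.17, 2.65], [-2.57, 2.57]. Speed limits (rad/s): [2.79, 2.79, 3.14, 3.14, 3.14, 3.14].

### API

Orientations are given as [roll, pitch, yaw] about the fixed x, y, z axes, in that order (R = Rz(yaw) Ry(pitch) Rx(roll)).
In Python, from bench import * gives the robot as it stands. The module is installed in compiled form; this text tells all that it offers.
- The arm moves only by the tool apply_moves, never from a script. Its argument "commands" is a list of rows, each a list of 7 numbers: the turn, a rotation vector about the world's x, y, z in rad, then the shift along the world's x, y, z in m, then the opening in per cent of the stroke, from 0 (shut) to 100 (fully open). In form: [[ax, ay, az, x, y, z, jaw], ...]. A call has exactly 5 rows; each row is the pose to reach, as a shift and turn from the pose commanded when the call began; what a row does not reach only later rows make up. A row lasts 1/10 s, in which the tool goes at most 50 mm and 8.59 degrees, less where a joint would pass 70% of its speed; a pose out of reach is approached as far as the arm can. A call with a gripper value outside its range is refused whole. The fingers move at their own pace and stop on an object; the grip force is fixed at half the most. Time passes only in rows, so rows that repeat a pose let the fingers close, or fill a call up. It gives the time, the measured TCP pose, the force, the opening and the grip force at its end, in the units of the state.
- get_obs(): the state, without advancing time (a new reading comes with each control period).
- snapshot(name): name is "side" or "top"; returns a dict with "pixels" (480x640x3 uint8, red, green, blue), "vertical_fov" (degrees; the focal length in pixels is half the picture's height over the tangent of half this angle, whatever the lens; pixels are square), "cx", "cy" (the principal point, pixels), "rvec" (rotation vector, rad) and "tvec" (3), from world to camera coordinates, as OpenCV has them. Camera axes: x right, y down, z forward; pixel columns grow to the right and rows downward; lengths in m; the calibration is good to about 2 mm. A picture is of the moment at which its call begins. There is no depth.
- close_job(): hands the job in; it is judged then, once.
Trained networks look in the newest picture that a camera, given by its name, has taken for a name from the list of things; names that differ only in an ending like _2 or _b are one class to them, and where a whole thing is asked for, a point or a joint stands for the part that bears it (a point fixed in the world has none). Each returns a list of dicts, best first, with "score" (0 to 1); they miss things now and then, are a little off and sometimes report something else, mostly with a low value. They report only what shows in the picture. A call takes as long as a camera call. They do not tell look-alikes from the thing itself.
- masks_of(camera, query): "mask" (480x640 bool, what is visible of it) and "extent" ([left, top, right, bottom] in pixels, round what is visible of it).
- place_of(camera, query): "pixel" ([column, row] in pixels: a listed point, or the origin of a listed thing).
The state is a dict: "time": time; "joint_positions": joint angles; "qvel": joint speeds; "joint_torque": joint torques, N m; "tool_pos": TCP position; "ee_rot": TCP orientation; "wrist_force": force on the tool from outside, world axes, zero at the start; "wrist_torque": the same for the moment, N m; "width": finger opening in m; "finger_force": force on a finger pad.
Only numpy, scipy, OpenCV 4.12 (cv2) and the standard library are available. Lean on these libraries where they do the work, as an engineer would, in place of code of your own. Each camera call takes 0.05 s, during which the arm holds its last target. There are 200 camera calls.

### The job

Put the food-check kit away: press the yellow probe thermometer and the white-and-blue sauce refractometer each into its own cutout in the blue case insert until it is fully home on the cutout's floor. When both are home, shut the case's lid completely. Leave the timer in the case and the sauce cup, spoon and shaker on the counter where they are.

Things in the scene. Friction and masses are not known exactly. Their poses are not given: they have to be found in the camera images.
- case: Black instrument case, 254 (x) x 190 (y) x 46 mm, heavy: it does not move. Origin: centre of its underside on the counter. A handle stands 18 mm out of its -y wall; the lid is hinged on its +y wall. Its rigid blue insert (top 44 mm above the counter) has two white-floored cutouts along y, with finger notches for a gripper at the middle of both long sides, and a square one with a timer.
- pocket_thermo (a point): Centre of the thermometer's cutout, on its floor, 20 mm below the insert's top; axes as the case. Head end at +y, 1.5 mm play all round. Springy ribs in its side walls stop the thermometer 10 to 12 mm too high; it takes a push of some 6 to 14 N to go down to the floor. Finger notches: 48 mm long (y), reaching 29 mm out from the sides, floor 6 mm lower than the cutout's.
- pocket_meter (a point): Centre of the refractometer's cutout, on its floor, 20 mm below the insert's top; axes as the case. Nose end at -y, 1.5 mm play all round. Springy ribs as in the other cutout: it stops 10 to 12 mm too high and takes a push of some 6 to 14 N to go down to the floor. Finger notches: 48 mm long (y), reaching 29 mm out from the sides, floor 6 mm lower than the cutout's.
- thermo_c (a point): Centre (half-way up and along) of the folding thermometer: yellow, face up, 150 mm long (its y), 26 mm high; stem 36 mm wide (its x), round 50 mm head with black display at the +y end, steel probe folded into the stem's top. Sides vertical, lower edges rounded; about 130 g. Fits with its axes along the cutout's; when home, this point is 13 mm above the cutout's floor.
- meter_c (a point): Centre (half-way up and along) of the sauce refractometer: face up, 100 mm long (its y), 28 mm high; white body 56 mm wide (its x) with display, blue 40 mm wide nose with round steel sample well at the -y end. Sides vertical, lower edges rounded; about 120 g. Fits with its axes along the cutout's; when home, this point is 14 mm above the cutout's floor.
- lid (a joint): Angle of the grey lid, rad: 0 shut, 1.57 upright, 1.9 leaning back on its stop. A stiff hinge keeps it where it is left; moving it takes up to 3 N at the free edge. The lid is a shallow shell 254 x 190 mm, 18 mm thick; shut, it lies on the rim, its top 64 mm above the counter. It does not shut over an instrument that stands proud.
- lid_hinge (a point): Middle of the lid's hinge line, at the rim of the case's +y wall (y +95, z +46 mm of the case); axes as the case; the hinge runs along x. The lid's inner face, when shut, lies on the rim; its outer face is 18 mm above it. Upright, the outer face looks along the case's +y.
- lid_edge (a point): Middle of the lid's free edge, 190 mm from the hinge line, half-way through the 18 mm thickness; moves with the lid. A black thumb lip, 80 mm wide, sticks out 15 mm here.
- timer: Small grey timer, 50 x 43 x 16 mm, seated in its square cutout in the case, its top 50 mm above the counter; origin: centre of its underside. To be left alone.
- sauce_cup: Pink cup with dark sauce, 84 mm across, 85 mm high; origin: centre of its underside. To be left alone.
- spoon: Spoon, 190 mm long, lying on the counter; to be left alone.
- shaker: Aluminium seasoning shaker, 60 mm across, 92 mm high; origin: centre of its underside. To be left alone.
Things that resemble listed ones, but are neither listed nor needed, are in the scene too. Of the things that look like the part that bears thermo_c, the middle-sized one is meant. There is more than one size of the part that bears meter_c; the job needs the larger.

How it is judged:
By the outcome, as a careful person would: the job done as asked, in the order asked, and still so for the second after the job is handed in, with the robot touching nothing.
It also fails if it takes over 72 s, if anything falls off the work surface, if the arm or the gripper's body presses on something with over 40 N, if the wrist force passes 120 N, or if a joint passes its speed limit or range.

## Working session

There is one attempt and no reset: what is moved stays moved. The work goes in short steps, Python scripts to look and compute and a tool call to move; the robot and the scene stay as the last step left them, time stands still between calls to the robot, and variables do not carry over. Pictures are saved under pics/ and viewed, at most 10 in all, crops included, and the job is handed in when it is done.

Besides the shell and the picture viewer there is one more tool, called after "Call:" as name(argument=value, ...), one argument or row to a line, values as JSON. apply_moves: Moves the arm, as the interface text tells. Its arguments: {"type":"object","properties":{"commands":{"type":"array"}},"required":["commands"]}

```bash
mkdir -p pics; cat > h.py <<'E'
from bench import *
import numpy as np, cv2
def cam(s):
    R=cv2.Rodrigues(np.array(s["rvec"],float))[0]; t=np.array(s["tvec"],float).ravel()
    f=240/np.tan(np.radians(s["vertical_fov"])/2); return R,t,f,s["cx"],s["cy"]
def ray(c,px):
    R,t,f,cx,cy=c; d=R.T@np.array([(px[0]-cx)/f,(px[1]-cy)/f,1]); return -R.T@t,d
def atz(c,px,z):
    o,d=ray(c,px); return o+d*(z-o[2])/d[2]
def proj(c,p):
    R,t,f,cx,cy=c; q=R@np.array(p)+t; return np.array([f*q[0]/q[2]+cx,f*q[1]/q[2]+cy])
def save(s,n,box=None,k=1):
    im=cv2.cvtColor(s["pixels"],cv2.COLOR_RGB2BGR)
    if box: im=im[box[1]:box[3],box[0]:box[2]]
    im=cv2.resize(im,None,fx=k,fy=k,interpolation=cv2.INTER_CUBIC); cv2.imwrite("pics/"+n,im)
E
python3 - <<'E'
from h import *
np.set_printoptions(precision=4,suppress=True)
for n in("top","side"):
    s=snapshot(n);c=cam(s);save(s,n+"0.png");print(n,-c[0].T@c[1],c[2])
    for q in("thermo_c","meter_c","pocket_thermo","pocket_meter","lid_hinge","lid_edge","case","timer","sauce_cup","spoon","shaker"):
        for r in place_of(n,q)[:4]:
            z={"thermo_c":.013,"meter_c":.014,"pocket_thermo":.024,"pocket_meter":.024,"lid_hinge":.046,"timer":.034}.get(q,0)
            print(q,round(r["score"],2),np.round(r["pixel"],1),atz(c,r["pixel"],z))
print(get_obs())
E
```

```text
top [ 0.4461 -0.0952  1.1592] 535.7118692685085
thermo_c 0.94 [505.7 345.1] [ 0.3163 -0.4586  0.013 ]
thermo_c 0.79 [399.5 207.4] [ 0.6127 -0.2453  0.013 ]
thermo_c 0.74 [472.8 257.6] [ 0.5015 -0.3976  0.013 ]
meter_c 0.93 [375.6 320.7] [ 0.372  -0.1873  0.014 ]
meter_c 0.78 [363.9 273. ] [ 0.4732 -0.1652  0.014 ]
pocket_thermo 0.82 [205.3 270.7] [0.4844 0.1721 0.024 ]
pocket_meter 0.7 [229.2 222.5] [0.5865 0.1206 0.024 ]
lid_hinge 0.92 [165.1 239.6] [0.5506 0.2516 0.046 ]
lid_hinge 0.75 [341.4 160.1] [ 0.7112 -0.1219  0.046 ]
lid_edge 0.9 [104.6 224.1] [0.5919 0.3997 0.    ]
case 0.96 [212.3 241.2] [0.5493 0.1623 0.    ]
timer 0.83 [187.1 216.3] [0.6005 0.2085 0.034 ]
sauce_cup 0.61 [340.1 159.7] [ 0.7231 -0.1202  0.    ]
spoon 0.79 [414.2 151.5] [ 0.7375 -0.283   0.    ]
shaker 0.77 [480.  192.3] [ 0.6438 -0.4225  0.    ]
side [ 0.0039 -0.6885  0.7665] 523.3719251216473
thermo_c 0.87 [420.  375.4] [ 0.4893 -0.4012  0.013 ]
thermo_c 0.8 [372.2 463.3] [ 0.3162 -0.4588  0.013 ]
thermo_c 0.56 [237.3 176.7] [0.5918 0.3112 0.013 ]
meter_c 0.74 [323.7 303.6] [ 0.4712 -0.1695  0.014 ]
mete
[... 565 characters left out ...]
034]
sauce_cup 0.9 [392.5 242.3] [ 0.7226 -0.1175  0.    ]
spoon 0.83 [456.1 281.3] [ 0.7334 -0.2895  0.    ]
spoon 0.39 [263.3 189.4] [0.6203 0.2377 0.    ]
shaker 0.61 [483.6 341.4] [ 0.6457 -0.4227  0.    ]
{'time': 1.2, 'joint_positions': array([ 1.1019,  0.0872,  1.3707, -0.    ,  1.6836, -0.1031]), 'qvel': array([-0.0017, -0.0013,  0.0002, -0.0016,  0.0014, -0.0026]), 'joint_torque': array([ -0.0002, -34.0044, -30.2601,   0.0717,   0.0236,  -0.    ]), 'tool_pos': array([0.1967, 0.5136, 0.2055]), 'ee_rot': array([3.1415, 0.    , 2.7758]), 'wrist_force': array([0.1427, 0.0818, 0.6619]), 'wrist_torque': array([ 0.0477,  0.0531, -0.0339]), 'finger_force': 0.0, 'width': 0.09377263150168316}
```

View pics/top0.png

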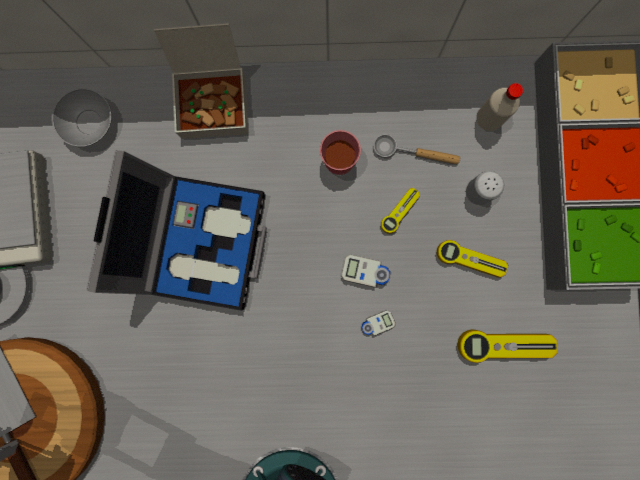

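View pics/side0.png

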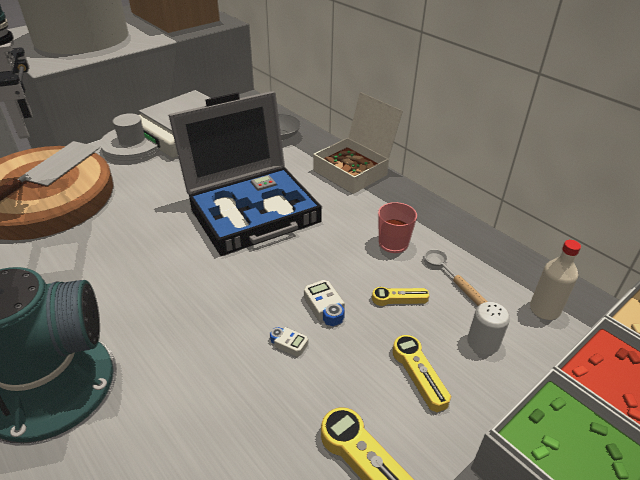

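Candidates in the top view. Thermometers: small (400,210), middle (473,258), large (507,346). Refractometers: larger (366,271), smaller (378,323). By the description I choose (473,258) and (366,271). The pockets are at (204,269) for the thermometer and (227,221) for the refractometer.

```bash
python3 - <<'E'
from h import *
s=snapshot("top");im=cv2.cvtColor(s["pixels"],cv2.COLOR_RGB2BGR)
a=cv2.resize(im[225:295,330:515],None,fx=4,fy=4,interpolation=cv2.INTER_CUBIC)
b=cv2.resize(im[170:315,145:280],None,fx=2.2,fy=2.2,interpolation=cv2.INTER_CUBIC)
o=np.zeros((600,800,3),np.uint8);o[:280,:740]=a;o[281:281+b.shape[0],:b.shape[1]]=b[:319]
t=snapshot("side");jm=cv2.cvtColor(t["pixels"],cv2.COLOR_RGB2BGR)
d=cv2.resize(jm[160:255,180:330],None,fx=3,fy=3,interpolation=cv2.INTER_CUBIC);o[290:290+d.shape[0],320:320+d.shape[1]]=d
cv2.imwrite("pics/crop1.png",o)
E
```

```text
(no output)
```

View pics/crop1.png

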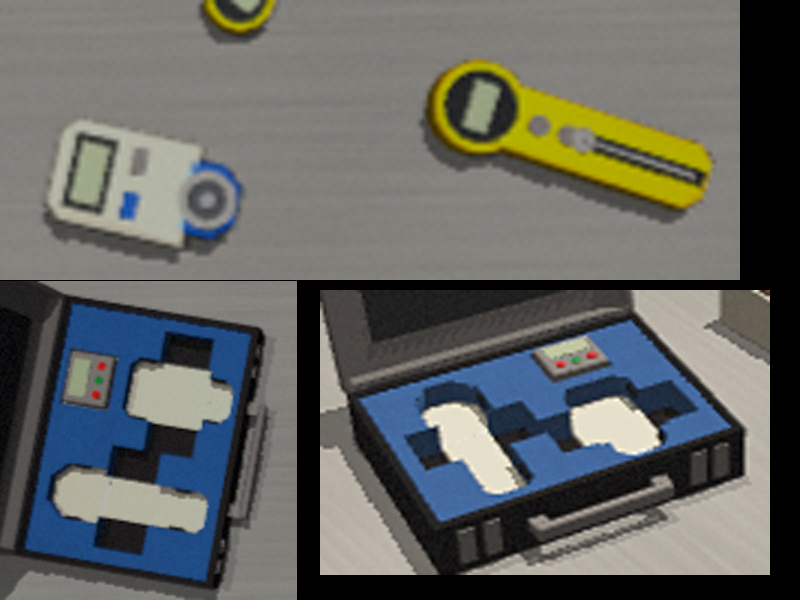

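```bash
cat > fit.py <<'E'
from h import *
from scipy.optimize import minimize
S=4
def circ(r,y): a=np.linspace(0,2*np.pi,40,endpoint=False); return np.c_[r*np.cos(a),y+r*np.sin(a)]
def box(w,y0,y1,ch=0,ch1=0):
    return np.array([[-w+ch,y0],[w-ch,y0],[w,y0+ch],[w,y1-ch1],[w-ch1,y1],[-w+ch1,y1],[-w,y1-ch1],[-w,y0+ch]])
def parts(kind,e=0.,yb=-.018):
    if kind=="t": return [circ(.025+e,.050),box(.018+e,-.075-e,.05,.006)]
    return [circ(.020+e,-.030),box(.028+e,yb-e,.05+e,.004,.009),box(.020+e,-.03,0)]
def place(P,p,z,T=None):
    c,s=np.cos(p[2]),np.sin(p[2]); Q=P@np.array([[c,s],[-s,c]])+p[:2]
    return np.c_[Q,np.full(len(Q),z)]
def fill(m,c,P):
    q=np.array([proj(c,x) for x in P]); h=cv2.convexHull(q.astype(np.float32))
    cv2.fillPoly(m,[np.round((h*S+S/2-.5)*16).astype(np.int32)],255,shift=4)
def solid(c,kind,p,z0,z1,e=0):
    m=np.zeros((480*S,640*S),np.uint8)
    for P in parts(kind,e): fill(m,c,np.r_[place(P,p,z0),place(P,p,z1)])
    return m
def floor(c,kind,p,z0=.024,z1=.044):
    a=np.zeros((480*S,640*S),np.uint8);b=a.copy();w=.0485 if kind=="t" else .0585
    for P in parts(kind,.0015): fill(a,c,place(P,p,z0)); fill(b,c,place(P,p,z1))
    fill(b,c,place(box(w,-.024,.024),p,z1)); return a&b
def fit(obs,f,p0):
    cost=lambda p:sum(1-np.sum((m>0)&M)/max(1,np.sum((m>0)|M)) for m,M in((f(c,p),M) for c,M in obs))
    p0=np.array(p0)
    r=minimize(cost,p0,method="Nelder-Mead",options=dict(initial_simplex=np.r_[[p0],p0+np.diag([.006,.006,.08])],xatol=1e-4,fatol=1e-4,maxiter=90))
    return r.x,r.fun
def up(m): return cv2.resize(m.astype(np.float32),None,fx=S,fy=S,interpolation=cv2.INTER_LINEAR)>.5
def near(n,s,q,xy,z):
    c=cam(s);px=proj(c,[*xy,z]);
    L=[r for r in masks_of(n,q)]
    return min(L,key=lambda r:np.hypot(*(np.argwhere(r["mask"]).mean(0)[::-1]-px)))["mask"]
def blob(m,px):
    n,l,st,ce=cv2.connectedComponentsWithStats(m.astype(np.uint8)); k=[i for i in range(1,n) if st[i,4]>150]
    i=min(k,key=lambda i:np.hypot(*(ce[i]-px))); return l==i
E
python3 - <<'E'
from fit import *
np.set_printoptions(precision=4,suppress=True)
S2={n:snapshot(n) for n in("top","side")}
for q,k,xy,h in(("thermo_c","t",(.50,-.4),.026),("meter_c","m",(.473,-.166),.028)):
    obs=[(cam(s),near(n,s,q,xy,h/2)) for n,s in S2.items()]
    for O in(obs[:1],obs[1:],obs):
        print(q,len(O),*fit([(c,up(m)) for c,m in O],lambda c,p:solid(c,k,p,0,h),[*xy,-.27]))
for q,k,xy in(("pt","t",(.487,.173)),("pm","m",(.59,.124))):
    obs=[]
    for n,s in S2.items():
        I=s["pixels"].astype(int);w=(I.min(2)>140)&(I[...,2]-I[...,0]<25);c=cam(s)
        m=blob(w,proj(c,[*xy,.024]));obs.append((c,m));print(q,n,m.sum(),np.argwhere(m).mean(0)[::-1],proj(c,[*xy,.024]))
    for O in(obs[:1],obs[1:],obs):
        print(q,len(O),*fit([(c,up(m)) for c,m in O],lambda c,p:floor(c,k,p),[*xy,-.15]))
E
```

```text
thermo_c 1 [ 0.4987 -0.3932 -0.3401] 0.048235190564210884
thermo_c 1 [ 0.4978 -0.3939 -0.3527] 0.06354391546415183
thermo_c 2 [ 0.4981 -0.3937 -0.352 ] 0.11690017939376063
meter_c 1 [ 0.4766 -0.1697 -0.2613] 0.060562859707481875
meter_c 1 [ 0.4758 -0.1712 -0.1945] 0.049519317975693866
meter_c 2 [ 0.4762 -0.1702 -0.2219] 0.13316899709586938
pt top 1136 [202.5687 270.1796] [204.893  269.5082]
pt side 461 [230.0998 211.6139] [232.4403 214.0475]
pt 1 [ 0.4852  0.1713 -0.1864] 0.1586055423150614
pt 1 [ 0.4836  0.1716 -0.1684] 0.16497846082198164
pt 2 [ 0.4843  0.1719 -0.1826] 0.3344215589747265
pm top 982 [226.0916 222.5896] [227.5924 220.9319]
pm side 379 [277.6359 205.0607] [280.5869 206.8927]
pm 1 [ 0.5857  0.1212 -0.1805] 0.11995282753973158
pm 1 [ 0.5842  0.1202 -0.2032] 0.11154248170822756
pm 2 [ 0.5846  0.1207 -0.2107] 0.24145198111860144
```

```bash
python3 - <<'E'
from fit import *
import bench
np.set_printoptions(precision=4,suppress=True)
print([k for k in dir(bench) if k[0]!="_"],getattr(bench,"grip_point_offset",None))
for n in("top","side"):
    s=snapshot(n);c=cam(s);I=s["pixels"].astype(int)
    b=(I[...,2]-I[...,0]>50)&(I[...,2]>80);m=blob(b,proj(c,[.5455,.157,.044]))
    q=np.array([atz(c,p[::-1],.044)[:2] for p in np.argwhere(m)],np.float32)
    (x,y),(w,h),a=cv2.minAreaRect(q*1000);print(n,m.sum(),x,y,w,h,a)
for n in("top","side"):
    for r in place_of(n,"lid_edge")[:1]: print(n,r["pixel"])
E
```

```text
['IKError', 'close_job', 'get_obs', 'grip_point_offset', 'masks_of', 'place_of', 'snapshot'] 0.0188
top 4983 543.1483154296875 162.93734741210938 176.22265625 239.84234619140625 79.09046173095703
side 2317 541.88037109375 161.9257049560547 172.3687286376953 239.06300354003906 79.05413055419922
top [103.6, 219.8]
side [225.1, 102.9]
```

Call:
apply_moves(
  commands=[
    [0,0,-0.15,0.02,-0.05,0.02,100],
    [0,0,-0.3,0.04,-0.1,0.04,100],
    [0,0,-0.45,0.06,-0.15,0.06,100],
    [0,0,-0.55,0.08,-0.2,0.08,100],
    [0,0,-0.65,0.09,-0.24,0.08,100],
  ],
)

```text
time: 2.3
tool_pos: [0.2818, 0.2911, 0.2845]
ee_rot: [3.138, -0.0, 2.122]
wrist_force: [0.7, -0.0, 0.4]
width: 0.0936
finger_force: 0.0
```

Call:
apply_moves(
  commands=[
    [0,0,-0.12,0.02,-0.05,0,100],
    [0,0,-0.24,0.04,-0.1,0,100],
    [0,0,-0.36,0.06,-0.145,0,100],
    [0,0,-0.48,0.08,-0.19,0,100],
    [0,0,-0.6,0.1,-0.235,0,100],
  ],
)

```text
time: 2.8
tool_pos: [0.3791, 0.0603, 0.283]
ee_rot: [3.14, -0.0, 1.521]
wrist_force: [2.0, 1.2, -0.3]
width: 0.0943
finger_force: 0.0
```

Call:
apply_moves(
  commands=[
    [0,0,-0.1,0.02,-0.045,-0.01,100],
    [0,0,-0.2,0.03,-0.09,-0.02,100],
    [0,0,-0.297,0.045,-0.135,-0.04,100],
    [0,0,-0.297,0.06,-0.18,-0.06,100],
    [0,0,-0.297,0.07,-0.225,-0.08,100],
  ],
)

```text
time: 3.3
tool_pos: [0.4486, -0.1619, 0.2034]
ee_rot: [3.14, -0.0, 1.228]
wrist_force: [1.0, 1.5, -0.1]
width: 0.0939
finger_force: 0.0
```

Call:
apply_moves(
  commands=[
    [0,0,0,0.01,-0.048,-0.02,100],
    [0,0,0,0.02,-0.096,-0.04,100],
    [0,0,0,0.03,-0.144,-0.06,100],
    [0,0,0,0.04,-0.19,-0.08,100],
    [0,0,0,0.049,-0.229,-0.1,100],
  ],
)

```text
time: 3.8
tool_pos: [0.4964, -0.387, 0.1055]
ee_rot: [3.14, 0.0, 1.228]
wrist_force: [0.3, 0.3, 1.1]
width: 0.094
finger_force: 0.0
```

```bash
python3 - <<'E'
from fit import *
o=get_obs();print(o["tool_pos"],o["ee_rot"],o["width"],o["wrist_force"])
E
```

```text
[ 0.49644682 -0.3869956   0.10547416] [3.14039057e+00 3.77148014e-04 1.22826428e+00] 0.09397031201252644 [0.25894884 0.25624319 1.14337159]
```

Call:
apply_moves(
  commands=[
    [0,0,0,0,0,-0.03,100],
    [0,0,0,0,0,-0.06,100],
    [0,0,0,0,0,-0.08,100],
    [0,0,0,0,0,-0.09,100],
    [0,0,0,0,0,-0.09,100],
  ],
)

```text
time: 4.3
tool_pos: [0.4953, -0.3839, 0.0141]
ee_rot: [-3.138, -0.001, 1.229]
wrist_force: [-0.4, 0.8, 0.5]
width: 0.0943
finger_force: 0.0
```

Call:
apply_moves(
  commands=[
    [0,0,0,0.003,-0.01,-0.008,100],
    [0,0,0,0.003,-0.01,-0.008,100],
    [0,0,0,0.003,-0.01,-0.008,20],
    [0,0,0,0.003,-0.01,-0.008,20],
    [0,0,0,0.003,-0.01,-0.008,20],
  ],
)

```text
time: 4.8
tool_pos: [0.4994, -0.3949, 0.0086]
ee_rot: [3.14, 0.0, 1.229]
wrist_force: [-0.7, -0.3, 0.5]
width: 0.0736
finger_force: 0.0
```

Call:
apply_moves(
  commands=[
    [0,0,0,0,0,0,20],
    [0,0,0,0,0,0,20],
    [0,0,0,0,0,0,20],
    [0,0,0,0,0,0,20],
    [0,0,0,0,0,0,20],
  ],
)

```text
time: 5.3
tool_pos: [0.4989, -0.3946, 0.0079]
ee_rot: [-3.141, -0.0, 1.229]
wrist_force: [-0.1, 0.2, 1.2]
width: 0.0357
finger_force: 30.0
```

Call:
apply_moves(
  commands=[
    [0,0,0,0,0,0.04,20],
    [0,0,0,0,0,0.08,20],
    [0,0,0.05,0,0.04,0.12,20],
    [0,0,0.1,0,0.08,0.13,20],
    [0,0,0.151,0,0.125,0.13,20],
  ],
)

```text
time: 5.8
tool_pos: [0.5007, -0.2699, 0.1417]
ee_rot: [3.135, 0.003, 1.38]
wrist_force: [0.2, 0.3, -1.1]
width: 0.0357
finger_force: 30.0
```

Call:
apply_moves(
  commands=[
    [0,0,0,0,0.045,0,20],
    [0,0,0,0,0.09,0,20],
    [0,0,0,0,0.135,0,20],
    [0,0,0,0,0.18,0,20],
    [0,0,0,-0.005,0.225,0,20],
  ],
)

```text
time: 6.3
tool_pos: [0.494, -0.0429, 0.1377]
ee_rot: [3.141, -0.0, 1.38]
wrist_force: [0.8, 0.9, -1.4]
width: 0.0357
finger_force: 30.0
```

Call:
apply_moves(
  commands=[
    [0,0,0,-0.003,0.045,0,20],
    [0,0,0,-0.006,0.09,-0.02,20],
    [0,0,0,-0.01,0.135,-0.04,20],
    [0,0,0,-0.01,0.18,-0.05,20],
    [0,0,0,-0.01,0.21,-0.06,20],
  ],
)

```text
time: 6.8
tool_pos: [0.483, 0.168, 0.0769]
ee_rot: [-3.141, -0.0, 1.382]
wrist_force: [1.0, -0.4, -0.8]
width: 0.0357
finger_force: 30.0
```

Call:
apply_moves(
  commands=[
    [0,0,0,0.0013,0.003,-0.008,20],
    [0,0,0,0.0013,0.003,-0.016,20],
    [0,0,0,0.0013,0.003,-0.016,20],
    [0,0,0,0.0013,0.003,-0.016,20],
    [0,0,0,0.0013,0.003,-0.016,20],
  ],
)

```text
time: 7.3
tool_pos: [0.4861, 0.1672, 0.0625]
ee_rot: [3.14, -0.0, 1.378]
wrist_force: [0.4, 0.0, -1.1]
width: 0.0358
finger_force: 30.0
```

```bash
python3 - <<'E'
from fit import *
np.set_printoptions(precision=4,suppress=True)
ob=get_obs();print(ob["tool_pos"],ob["ee_rot"])
o=np.zeros((590,800,3),np.uint8)
zb=ob["tool_pos"][2]-.0079
for n,b,y in(("top",(150,200,280,310),0),("side",(180,150,330,260),0)):
    s=snapshot(n);c=cam(s);im=cv2.cvtColor(s["pixels"],cv2.COLOR_RGB2BGR)
    k=400/(b[2]-b[0]);im2=cv2.resize(im,None,fx=k,fy=k,interpolation=cv2.INTER_CUBIC)
    for z,e,p,col in((.044,.0015,(.4845,.1715,-.191),(0,0,255)),(.024,.0015,(.4845,.1715,-.191),(255,0,255)),(zb,0,(.4845,.1715,-.191),(0,255,0)),(zb+.026,0,(.4845,.1715,-.191),(0,255,0))):
        for P in parts("t",e):
            q=np.array([proj(c,x) for x in place(P,p,z)]);cv2.polylines(im2,[np.round((q+.5)*k*16-8).astype(np.int32)],True,col,1,shift=4)
    im2=im2[int(b[1]*k):int(b[3]*k),int(b[0]*k):int(b[2]*k)]
    x0=0 if n=="top" else 400
    o[:im2.shape[0],x0:x0+400]=im2[:590,:400]
cv2.imwrite("pics/hover1.png",o[:345])
E
```

```text
[0.4861 0.1672 0.0625] [ 3.1405 -0.0002  1.3779]
```

View pics/hover1.png

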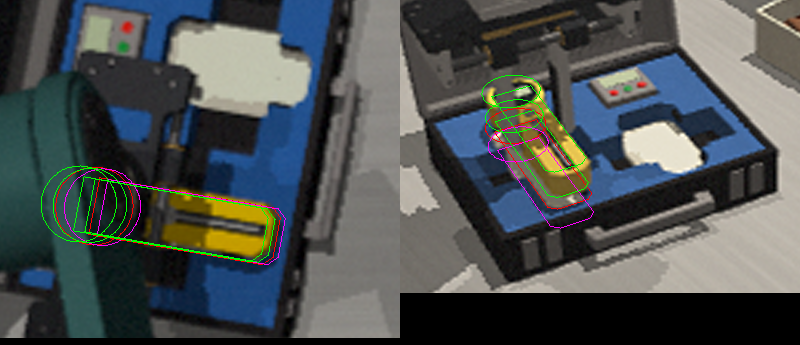

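```bash
cat > held.py <<'E'
from fit import *
np.set_printoptions(precision=4,suppress=True)
def held(kind,zb,h,p0,yel,r):
    S2={n:snapshot(n) for n in("top","side")}; obs=[]
    for n,s in S2.items():
        c=cam(s);I=s["pixels"].astype(int);m=yel(I)
        # region: strip around the -y part of the object (object y < r)
        roi=np.zeros((480*S,640*S),np.uint8)
        P=box(.05,-.12,r); fill(roi,c,np.r_[place(P,p0,zb),place(P,p0,zb+h)])
        m=cv2.morphologyEx(m.astype(np.uint8),cv2.MORPH_CLOSE,np.ones((5,5)));obs.append((c,up(m)&(roi>0),roi>0))
    for O in(obs[:1],obs[1:],obs):
        def cost(p):
            t=0
            for c,M,R in O:
                m=(solid(c,kind,p,zb,zb+h)>0)&R; t+=1-(m&M).sum()/(m|M).sum()
            return t
        p=np.array(p0)
        x=minimize(cost,p,method="Nelder-Mead",options=dict(initial_simplex=np.r_[[p],p+np.diag([.005,.005,.06])],xatol=1e-4,fatol=1e-4,maxiter=90))
        print(kind,x.x,round(x.fun,3))
    return S2
E
python3 - <<'E'
from held import *
o=get_obs();print(o["tool_pos"],o["ee_rot"],o["time"])
p=o["tool_pos"];
held("t",p[2]-.0079,.026,[p[0],p[1],-.191],lambda I:(I[...,0]-I[...,2]>70)&(I[...,1]-I[...,2]>50),-.02)
o=get_obs();print(o["tool_pos"],o["ee_rot"],o["time"])
E
```

```text
[0.4861 0.1675 0.0626] [ 3.1403 -0.0004  1.3783] 7.4
t [ 0.4881  0.1718 -0.1967] 0.097
t [ 0.4904  0.1714 -0.2453] 0.123
t [ 0.4911  0.1714 -0.2537] 0.233
[0.4859 0.1678 0.0624] [ 3.1406 -0.0003  1.3789] 7.5
```

```bash
cat > ov.py <<'E'
from fit import *
def overlay(name,views,items,rows):
    o=[]
    for n,b,k in views:
        s=snapshot(n);c=cam(s);im=cv2.cvtColor(s["pixels"],cv2.COLOR_RGB2BGR)
        im=cv2.resize(im[b[1]:b[3],b[0]:b[2]],None,fx=k,fy=k,interpolation=cv2.INTER_CUBIC)
        for kind,e,p,z,col in items:
            for P in parts(kind,e):
                q=np.array([proj(c,x) for x in place(P,p,z)])-b[:2]
                cv2.polylines(im,[np.round((q+.5)*k*16-8).astype(np.int32)],True,col,1,shift=4)
        o.append(im)
    H=max(i.shape[0] for i in o);o=[cv2.copyMakeBorder(i,0,H-i.shape[0],0,0,cv2.BORDER_CONSTANT) for i in o]
    cv2.imwrite("pics/"+name,np.hstack(o)[:600,:800])
E
python3 - <<'E'
from ov import *
p=get_obs()["tool_pos"];zb=p[2]-.0079
P=(p[0]+.0001,p[1]+.0006,-.191);Q=(.4845,.1715,-.191)
overlay("hov2.png",[("top",(180,245,260,300),5),("side",(200,175,265,235),6)],[("t",0,P,zb,(0,255,0)),("t",0,P,zb+.026,(255,255,255)),("t",.0015,Q,.044,(0,0,255))],1)
E
```

```text
(no output)
```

View pics/hov2.png

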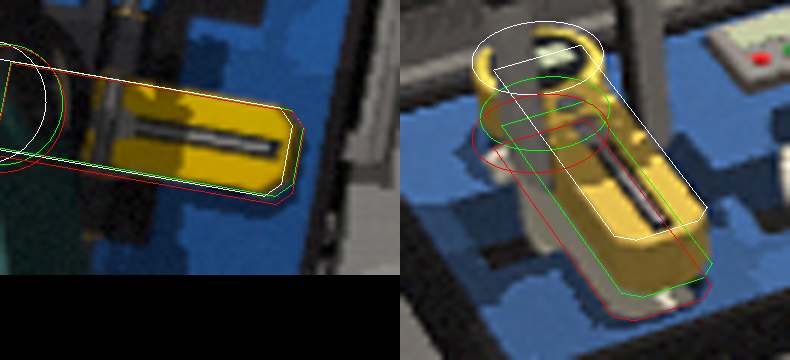

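Call:
apply_moves(
  commands=[
    [0,0,0,-0.0017,0.0027,0,20],
    [0,0,0,-0.0017,0.0027,-0.004,20],
    [0,0,0,-0.0017,0.0027,-0.008,20],
    [0,0,0,-0.0017,0.0027,-0.012,20],
    [0,0,0,-0.0017,0.0027,-0.015,20],
  ],
)

```text
time: 8.1
tool_pos: [0.484, 0.1713, 0.047]
ee_rot: [3.141, -0.001, 1.38]
wrist_force: [-0.3, 0.7, 3.3]
width: 0.0357
finger_force: 30.0
```

Call:
apply_moves(
  commands=[
    [0,0,0,0,-0.0005,-0.002,20],
    [0,0,0,0,-0.0005,-0.003,20],
    [0,0,0,0,-0.0005,-0.004,20],
    [0,0,0,0,-0.0005,-0.005,20],
    [0,0,0,0,-0.0005,-0.005,20],
  ],
)

```text
time: 8.6
tool_pos: [0.4849, 0.1717, 0.0437]
ee_rot: [3.139, -0.003, 1.38]
wrist_force: [-0.1, 2.7, 5.8]
width: 0.0353
finger_force: 30.0
```

```bash
python3 - <<'E'
from ov import *
o=get_obs();p=o["tool_pos"];print(p,o["wrist_force"],o["wrist_torque"]);zb=p[2]-.0079
P=(p[0]+.0001,p[1]+.0006,-.191);Q=(.4845,.1715,-.191)
overlay("in1.png",[("top",(180,245,260,300),5),("side",(200,175,265,235),6)],[("t",0,P,zb+.026,(255,255,255)),("t",.0015,Q,.044,(0,0,255))],1)
E
```

```text
[0.48487269 0.17165619 0.04371701] [-0.08179537  2.6807391   5.79264457] [ 0.27305198  0.22116303 -0.12978931]
```

View pics/in1.png

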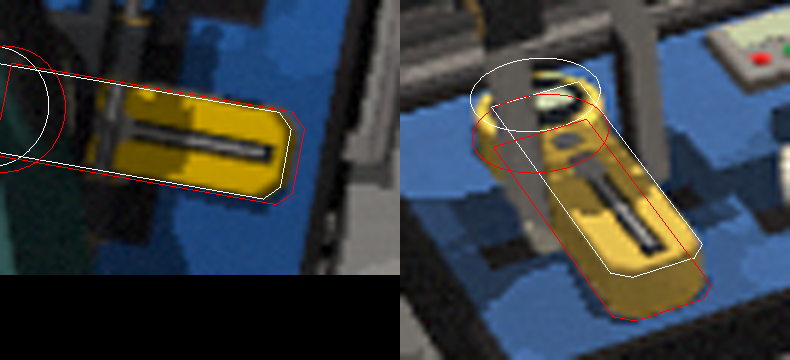

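Call:
apply_moves(
  commands=[
    [0,0,0,0,0.001,-0.001,20],
    [0,0,0,0,0.001,-0.002,20],
    [0,0,0,0,0.001,-0.003,20],
    [0,0,0,0,0.001,-0.004,20],
    [0,0,0,0,0.001,-0.004,20],
  ],
)

```text
time: 9.2
tool_pos: [0.4855, 0.1728, 0.0395]
ee_rot: [3.138, -0.004, 1.38]
wrist_force: [1.5, 2.9, 5.9]
width: 0.0358
finger_force: 30.0
```

Call:
apply_moves(
  commands=[
    [0,0,0,-0.0005,0.0005,-0.001,20],
    [0,0,0,-0.0005,0.0005,-0.002,20],
    [0,0,0,-0.0005,0.0005,-0.003,20],
    [0,0,0,-0.0005,0.0005,-0.004,20],
    [0,0,0,-0.0005,0.0005,-0.004,20],
  ],
)

```text
time: 9.7
tool_pos: [0.4855, 0.1727, 0.0362]
ee_rot: [3.136, -0.003, 1.38]
wrist_force: [0.6, 2.3, 8.1]
width: 0.0359
finger_force: 30.0
```

```bash
python3 - <<'E'
from ov import *
o=get_obs();p=o["tool_pos"];print(p,o["wrist_force"],o["wrist_torque"]);zb=p[2]-.0079
P=(p[0]+.0001,p[1]+.0006,-.191);Q=(.4845,.1715,-.191)
overlay("in2.png",[("top",(180,245,260,300),5),("side",(200,175,265,235),6)],[("t",0,P,zb+.026,(255,255,255)),("t",.0015,Q,.044,(0,0,255))],1)
E
```

```text
[0.48550773 0.17274802 0.03620946] [0.60307964 2.28353066 8.07285564] [2.94672283e-01 2.67648360e-04 5.00269695e-02]
```

View pics/in2.png

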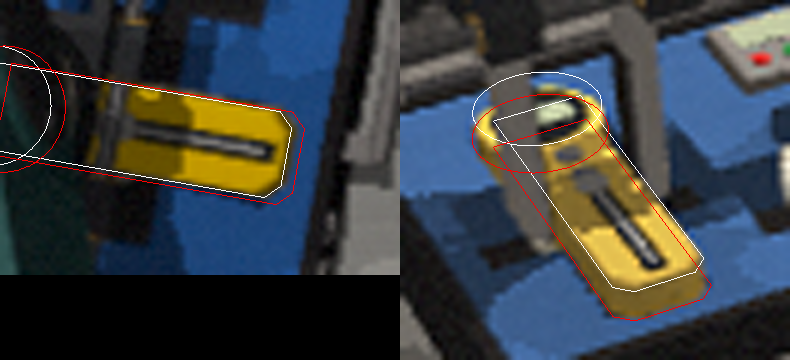

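Call:
apply_moves(
  commands=[
    [0,0,0,0,0,-0.001,20],
    [0,0,0,0,0,-0.002,20],
    [0,0,0,0,0,-0.003,20],
    [0,0,0,0,0,-0.004,20],
    [0,0,0,0,0,-0.004,20],
  ],
)

```text
time: 10.3
tool_pos: [0.4859, 0.1725, 0.0343]
ee_rot: [3.135, -0.003, 1.38]
wrist_force: [-4.2, -0.0, 17.7]
width: 0.0359
finger_force: 30.0
```

Call:
apply_moves(
  commands=[
    [0,0,0,0,0,-0.001,20],
    [0,0,0,0,0,-0.002,20],
    [0,0,0,0,0,-0.002,20],
    [0,0,0,0,0,-0.002,20],
    [0,0,0,0,0,-0.002,20],
  ],
)

```text
time: 10.8
tool_pos: [0.4859, 0.1722, 0.0319]
ee_rot: [3.135, -0.002, 1.38]
wrist_force: [-2.0, -0.6, 14.5]
width: 0.0362
finger_force: 30.0
```

Call:
apply_moves(
  commands=[
    [0,0,0,0,0,-0.001,20],
    [0,0,0,0,0,-0.002,20],
    [0,0,0,0,0,-0.002,20],
    [0,0,0,0,0,-0.002,20],
    [0,0,0,0,0,-0.002,20],
  ],
)

```text
time: 11.3
tool_pos: [0.486, 0.1721, 0.0308]
ee_rot: [3.135, -0.002, 1.38]
wrist_force: [-3.8, -1.3, 18.6]
width: 0.0358
finger_force: 30.0
```

Call:
apply_moves(
  commands=[
    [0,0,0,0,0,0.002,60],
    [0,0,0,0,0,0.002,60],
    [0,0,0,0,0,0.002,60],
    [0,0,0,0,0,0.002,60],
    [0,0,0,0,0,0.002,60],
  ],
)

```text
time: 11.8
tool_pos: [0.4827, 0.1718, 0.0271]
ee_rot: [-3.14, 0.001, 1.38]
wrist_force: [0.2, -0.2, -0.3]
width: 0.0564
finger_force: 0.0
```

Call:
apply_moves(
  commands=[
    [0,0,0,0,0,0.02,60],
    [0,0,0,0,0,0.05,60],
    [0,0,0,-0.005,-0.025,0.06,0],
    [0,0,0,-0.01,-0.05,0.06,0],
    [0,0,0,-0.01,-0.05,0.06,0],
  ],
)

```text
time: 12.3
tool_pos: [0.4731, 0.1202, 0.0881]
ee_rot: [3.141, 0.001, 1.377]
wrist_force: [0.2, 0.2, 0.5]
width: 0.0362
finger_force: 0.0
```

```bash
python3 - <<'E'
from ov import *
o=get_obs();p=o["tool_pos"];print(p,o["wrist_force"],o["width"])
Q=(.4845,.1715,-.191)
overlay("in3.png",[("top",(165,235,265,310),4),("side",(200,165,265,240),6)],[("t",0,Q,.05,(255,255,255)),("t",.0015,Q,.044,(0,0,255))],1)
E
```

```text
[0.4730677  0.12018688 0.08814636] [0.23062109 0.20340549 0.53018254] 0.03620249142913118
```

View pics/in3.png

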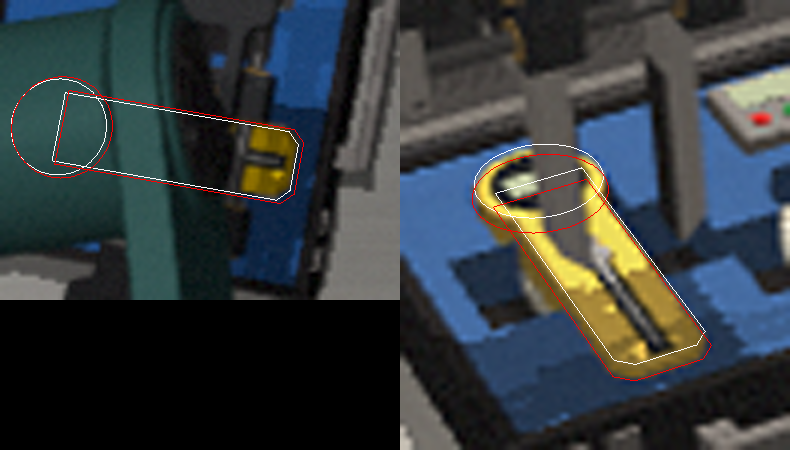

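Call:
apply_moves(
  commands=[
    [0,0,0,0,0,-0.015,0],
    [0,0,0,0,0,-0.03,0],
    [0,0,0,0,0,-0.034,0],
    [0,0,0,0,0,-0.036,0],
    [0,0,0,0,0,-0.038,0],
  ],
)

```text
time: 12.9
tool_pos: [0.4736, 0.1225, 0.0502]
ee_rot: [3.141, -0.0, 1.38]
wrist_force: [-2.6, 0.4, 8.6]
width: 0.0005
finger_force: 4.8
```

Call:
apply_moves(
  commands=[
    [0,0,0,0,0,-0.001,0],
    [0,0,0,0,0,-0.002,0],
    [0,0,0,0,0,-0.003,0],
    [0,0,0,0,0,-0.003,0],
    [0,0,0,0,0,-0.003,0],
  ],
)

```text
time: 13.4
tool_pos: [0.4736, 0.1225, 0.0502]
ee_rot: [3.14, -0.001, 1.38]
wrist_force: [-6.7, -0.3, 13.2]
width: 0.0006
finger_force: 6.3
```

Call:
apply_moves(
  commands=[
    [0,0,0,0,0,0.02,0],
    [0,0,0,0.009,0.045,0.02,0],
    [0,0,0,0.018,0.088,0.02,0],
    [0,0,0,0.018,0.088,0.015,0],
    [0,0,0,0.018,0.088,0.008,0],
  ],
)

```text
time: 13.9
tool_pos: [0.4918, 0.2107, 0.0552]
ee_rot: [3.14, -0.0, 1.382]
wrist_force: [0.1, -0.5, 0.2]
width: 0.0007
finger_force: 0.0
```

Call:
apply_moves(
  commands=[
    [0,0,0,0,0,-0.004,0],
    [0,0,0,0,0,-0.008,0],
    [0,0,0,0,0,-0.01,0],
    [0,0,0,0,0,-0.011,0],
    [0,0,0,0,0,-0.011,0],
  ],
)

```text
time: 14.4
tool_pos: [0.4908, 0.2092, 0.0501]
ee_rot: [3.141, -0.001, 1.378]
wrist_force: [-12.0, -2.2, 28.0]
width: 0.0005
finger_force: 13.8
```

Call:
apply_moves(
  commands=[
    [0,0,0,0,0,0.04,0],
    [0,0,0,0,-0.04,0.07,40],
    [0,0,-0.02,0,-0.085,0.09,100],
    [0,0,-0.04,-0.005,-0.13,0.09,100],
    [0,0,-0.05,-0.01,-0.175,0.09,100],
  ],
)

```text
time: 14.9
tool_pos: [0.4809, 0.0322, 0.1348]
ee_rot: [3.139, 0.0, 1.328]
wrist_force: [0.9, 0.0, 0.5]
width: 0.0293
finger_force: 0.0
```

Call:
apply_moves(
  commands=[
    [0,0,0,0,-0.045,0,100],
    [0,0,0,0,-0.09,0,100],
    [0,0,0,-0.005,-0.135,-0.02,100],
    [0,0,0,-0.005,-0.18,-0.05,100],
    [0,0,0,-0.005,-0.204,-0.07,100],
  ],
)

```text
time: 15.4
tool_pos: [0.4744, -0.1727, 0.0626]
ee_rot: [-3.141, 0.001, 1.325]
wrist_force: [0.0, -0.1, 0.4]
width: 0.0687
finger_force: 0.0
```

Call:
apply_moves(
  commands=[
    [0,0,0,0,0,0,100],
    [0,0,0,0,0,-0.005,100],
    [0,0,0,0,0,-0.01,100],
    [0,0,0,0,0,-0.01,100],
    [0,0,0,0,0,-0.01,100],
  ],
)

```text
time: 15.9
tool_pos: [0.4768, -0.1682, 0.0546]
ee_rot: [3.14, 0.0, 1.332]
wrist_force: [-1.6, -0.2, -0.0]
width: 0.0938
finger_force: 0.0
```

Call:
apply_moves(
  commands=[
    [0,0,0,-0.0006,-0.002,-0.015,100],
    [0,0,0,-0.0006,-0.002,-0.03,100],
    [0,0,0,-0.0006,-0.002,-0.042,100],
    [0,0,0,-0.0006,-0.002,-0.046,100],
    [0,0,0,-0.0006,-0.002,-0.046,40],
  ],
)

```text
time: 16.4
tool_pos: [0.4754, -0.1705, 0.0075]
ee_rot: [-3.141, -0.0, 1.33]
wrist_force: [0.1, 0.4, -0.5]
width: 0.0889
finger_force: 0.0
```

Call:
apply_moves(
  commands=[
    [0,0,0,0,0,0,40],
    [0,0,0,0,0,0,40],
    [0,0,0,0,0,0,40],
    [0,0,0,0,0,0,40],
    [0,0,0,0,0,0,40],
  ],
)

```text
time: 16.9
tool_pos: [0.4758, -0.1712, 0.0083]
ee_rot: [3.141, 0.0, 1.33]
wrist_force: [-0.2, 0.8, 1.6]
width: 0.0554
finger_force: 30.0
```

Call:
apply_moves(
  commands=[
    [0,0,0,0,0,0.04,40],
    [0,0,0,0,0,0.08,40],
    [0,0,0.02,0.015,0.035,0.09,40],
    [0,0,0.04,0.03,0.075,0.09,40],
    [0,0,0.05,0.045,0.12,0.09,40],
  ],
)

```text
time: 17.4
tool_pos: [0.5214, -0.0505, 0.0986]
ee_rot: [3.14, 0.0, 1.378]
wrist_force: [0.2, 0.7, -2.2]
width: 0.0556
finger_force: 30.0
```

Call:
apply_moves(
  commands=[
    [0,0,0,0.015,0.04,0,40],
    [0,0,0,0.03,0.085,-0.005,40],
    [0,0,0,0.045,0.13,-0.01,40],
    [0,0,0,0.062,0.165,-0.02,40],
    [0,0,0,0.064,0.171,-0.03,40],
  ],
)

```text
time: 17.9
tool_pos: [0.5856, 0.1241, 0.0671]
ee_rot: [3.141, -0.002, 1.384]
wrist_force: [-0.1, -0.5, -1.5]
width: 0.0559
finger_force: 30.0
```

Call:
apply_moves(
  commands=[
    [0,0,0,0,0,-0.003,40],
    [0,0,0,0,0,-0.005,40],
    [0,0,0,0,0,-0.005,40],
    [0,0,0,0,0,-0.005,40],
    [0,0,0,0,0,-0.005,40],
  ],
)

```text
time: 18.4
tool_pos: [0.5849, 0.119, 0.0637]
ee_rot: [3.14, -0.0, 1.378]
wrist_force: [0.5, -0.6, -1.6]
width: 0.0558
finger_force: 30.0
```

Call:
apply_moves(
  commands=[
    [0,0,0,0,0.001,-0.004,40],
    [0,0,0,0,0.001,-0.008,40],
    [0,0,0,0,0.001,-0.012,40],
    [0,0,0,0,0.001,-0.014,40],
    [0,0,0,0,0.001,-0.015,40],
  ],
)

```text
time: 18.9
tool_pos: [0.5843, 0.121, 0.0473]
ee_rot: [-3.141, 0.0, 1.38]
wrist_force: [0.5, 0.1, -1.3]
width: 0.0556
finger_force: 30.0
```

Call:
apply_moves(
  commands=[
    [0,0,0,0,0,-0.001,40],
    [0,0,0,0,0,-0.002,40],
    [0,0,0,0,0,-0.003,40],
    [0,0,0,0,0,-0.003,40],
    [0,0,0,0,0,-0.003,40],
  ],
)

```text
time: 19.4
tool_pos: [0.5849, 0.121, 0.0451]
ee_rot: [3.141, -0.0, 1.38]
wrist_force: [0.4, 0.3, -1.3]
width: 0.0561
finger_force: 30.0
```

Call:
apply_moves(
  commands=[
    [0,0,0,0,0,-0.001,40],
    [0,0,0,0,0,-0.002,40],
    [0,0,0,0,0,-0.003,40],
    [0,0,0,0,0,-0.004,40],
    [0,0,0,0,0,-0.004,40],
  ],
)

```text
time: 19.9
tool_pos: [0.5858, 0.121, 0.0435]
ee_rot: [3.138, -0.001, 1.38]
wrist_force: [-2.1, -0.2, 6.9]
width: 0.0559
finger_force: 30.0
```

Call:
apply_moves(
  commands=[
    [0,0,0,0,0,-0.001,40],
    [0,0,0,0,0,-0.002,40],
    [0,0,0,0,0,-0.003,40],
    [0,0,0,0,0,-0.004,40],
    [0,0,0,0,0,-0.005,40],
  ],
)

```text
time: 20.4
tool_pos: [0.5863, 0.1219, 0.0401]
ee_rot: [3.137, -0.003, 1.38]
wrist_force: [-3.0, 1.6, 10.8]
width: 0.0554
finger_force: 30.0
```

Call:
apply_moves(
  commands=[
    [0,0,0,0,0,-0.001,40],
    [0,0,0,0,0,-0.002,40],
    [0,0,0,0,0,-0.003,40],
    [0,0,0,0,0,-0.004,40],
    [0,0,0,0,0,-0.005,40],
  ],
)

```text
time: 20.9
tool_pos: [0.5861, 0.1222, 0.0335]
ee_rot: [3.138, -0.003, 1.38]
wrist_force: [-0.8, 1.6, 7.1]
width: 0.0558
finger_force: 30.0
```

Call:
apply_moves(
  commands=[
    [0,0,0,0,0,-0.001,40],
    [0,0,0,0,0,-0.002,40],
    [0,0,0,0,0,-0.003,40],
    [0,0,0,0,0,-0.003,40],
    [0,0,0,0,0,-0.003,40],
  ],
)

```text
time: 21.4
tool_pos: [0.5861, 0.1222, 0.0323]
ee_rot: [3.138, -0.003, 1.38]
wrist_force: [-3.0, 1.8, 13.3]
width: 0.056
finger_force: 30.0
```

Call:
apply_moves(
  commands=[
    [0,0,0,0,0,0.003,80],
    [0,0,0,0,0,0.003,80],
    [0,0,0,0,0,0.003,80],
    [0,0,0,0,0,0.003,80],
    [0,0,0,0,0,0.003,80],
  ],
)

```text
time: 21.9
tool_pos: [0.5843, 0.1209, 0.0302]
ee_rot: [-3.14, 0.0, 1.38]
wrist_force: [-0.1, -0.2, 0.2]
width: 0.075
finger_force: 0.0
```

Call:
apply_moves(
  commands=[
    [0,0,0,0,0,0.02,80],
    [0,0,0,0,0,0.045,80],
    [0,0,0,0.004,0.02,0.05,0],
    [0,0,0,0.005,0.027,0.05,0],
    [0,0,0,0.005,0.027,0.05,0],
  ],
)

```text
time: 22.4
tool_pos: [0.5892, 0.1486, 0.0801]
ee_rot: [-3.141, 0.0, 1.381]
wrist_force: [0.9, 0.5, -0.1]
width: 0.0545
finger_force: 0.0
```

Call:
apply_moves(
  commands=[
    [0,0,0,0,0,0,0],
    [0,0,0,0,0,-0.005,0],
    [0,0,0,0,0,-0.01,0],
    [0,0,0,0,0,-0.015,0],
    [0,0,0,0,0,-0.02,0],
  ],
)

```text
time: 22.9
tool_pos: [0.5893, 0.1477, 0.0599]
ee_rot: [-3.141, 0.0, 1.379]
wrist_force: [0.2, -0.1, -0.2]
width: 0.015
finger_force: 0.0
```

Call:
apply_moves(
  commands=[
    [0,0,0,0,0,-0.004,0],
    [0,0,0,0,0,-0.008,0],
    [0,0,0,0,0,-0.01,0],
    [0,0,0,0,0,-0.012,0],
    [0,0,0,0,0,-0.012,0],
  ],
)

```text
time: 23.4
tool_pos: [0.5899, 0.1479, 0.0522]
ee_rot: [3.14, -0.0, 1.38]
wrist_force: [-4.8, -1.2, 11.0]
width: 0.0003
finger_force: 5.8
```

Call:
apply_moves(
  commands=[
    [0,0,0,0,0,0.02,0],
    [0,0,0,-0.005,-0.027,0.02,0],
    [0,0,0,-0.01,-0.052,0.02,0],
    [0,0,0,-0.01,-0.052,0.01,0],
    [0,0,0,-0.01,-0.052,0.006,0],
  ],
)

```text
time: 23.9
tool_pos: [0.5791, 0.0959, 0.0537]
ee_rot: [-3.14, -0.0, 1.379]
wrist_force: [-0.1, 1.0, -0.5]
width: 0.0005
finger_force: 0.0
```

Call:
apply_moves(
  commands=[
    [0,0,0,0,0,-0.002,0],
    [0,0,0,0,0,-0.004,0],
    [0,0,0,0,0,-0.006,0],
    [0,0,0,0,0,-0.007,0],
    [0,0,0,0,0,-0.007,0],
  ],
)

```text
time: 24.4
tool_pos: [0.579, 0.0965, 0.0522]
ee_rot: [-3.141, 0.001, 1.381]
wrist_force: [-9.7, -2.7, 19.2]
width: 0.0006
finger_force: 9.3
```

Call:
apply_moves(
  commands=[
    [0,0,0,0,0,0.045,0],
    [0,0,0,0,0,0.09,0],
    [0,0,0,0,0,0.135,0],
    [0,0,0,0,0,0.18,0],
    [0,0,0,0,0,0.23,0],
  ],
)

```text
time: 24.9
tool_pos: [0.5792, 0.0972, 0.2786]
ee_rot: [-3.14, 0.0, 1.381]
wrist_force: [0.7, -0.6, -0.8]
width: 0.0006
finger_force: 0.0
```

```bash
python3 - <<'E'
from h import *
np.set_printoptions(precision=4,suppress=True)
A=[];b=[];
for px in([("top",(103.6,219.8)),("side",(225.1,102.9))],):
    for n,p in px:
        s=snapshot(n);o,d=ray(cam(s),p);d/=np.linalg.norm(d);M=np.eye(3)-np.outer(d,d);A.append(M);b.append(M@o)
        for q in("lid_edge","lid_hinge"): print(n,q,[(r["pixel"],round(r["score"],2)) for r in place_of(n,q)[:1]])
X=np.linalg.solve(sum(A),sum(b));print("edge",X)
x=X-[.5605,.2558,.046];ya=x[0]*.19+x[1]*.982;print(ya,x[2],x[0]*.982-x[1]*.19,np.arctan2(x[2],-ya),np.hypot(ya,x[2]))
print(get_obs()["tool_pos"])
E
```

```text
top lid_edge []
top lid_hinge [([162.7, 237.5], 0.96)]
side lid_edge [([224.6, 99.7], 0.89)]
side lid_hinge [([235.5, 178.2], 0.69)]
edge [0.5732 0.3037 0.2259]
0.04947919047761418 0.17985006040987966 0.0033531516109872924 1.8392681109390234 0.18653212731258223
[0.5791 0.0966 0.2756]
```

Call:
apply_moves(
  commands=[
    [0,0,0,0,0,0.015,0],
    [0,0,0,0,0.05,0.02,0],
    [0,0,0,0,0.1,0.02,0],
    [0,0,0,0.002,0.15,0.02,0],
    [0,0,0,0.002,0.2,0.02,0],
  ],
)

```text
time: 25.7
tool_pos: [0.5809, 0.2974, 0.2946]
ee_rot: [-3.137, 0.003, 1.379]
wrist_force: [0.5, -0.1, -0.0]
width: 0.0004
finger_force: 0.0
```

Call:
apply_moves(
  commands=[
    [0,0,0,0.002,0.04,0,0],
    [0,0,0,0.002,0.077,0,0],
    [0,0,0,0.002,0.077,0,0],
    [0,0,0,0.002,0.077,-0.03,0],
    [0,0,0,0.002,0.077,-0.06,0],
  ],
)

```text
time: 26.2
tool_pos: [0.5836, 0.3724, 0.2359]
ee_rot: [-3.141, 0.001, 1.38]
wrist_force: [-0.4, -0.3, -0.2]
width: 0.0006
finger_force: 0.0
```

Call:
apply_moves(
  commands=[
    [0,0,0,0,0,-0.03,0],
    [0,0,0,0,0,-0.043,0],
    [0,0,0,-0.003,-0.016,-0.043,0],
    [0,0,0,-0.006,-0.032,-0.043,0],
    [0,0,0,-0.0093,-0.048,-0.043,0],
  ],
)

```text
time: 26.7
tool_pos: [0.5741, 0.3234, 0.1941]
ee_rot: [-3.141, 0.001, 1.379]
wrist_force: [-0.5, -0.3, 0.4]
width: 0.0004
finger_force: 0.0
```

Call:
apply_moves(
  commands=[
    [0,0,0,-0.002,-0.01,0,0],
    [0,0,0,-0.004,-0.02,0,0],
    [0,0,0,-0.006,-0.03,0,0],
    [0,0,0,-0.008,-0.04,0,0],
    [0,0,0,-0.01,-0.05,0,0],
  ],
)

```text
time: 27.2
tool_pos: [0.5644, 0.2744, 0.1952]
ee_rot: [3.141, -0.001, 1.38]
wrist_force: [1.6, 2.9, 2.5]
width: 0.0005
finger_force: 1.6
```

Call:
apply_moves(
  commands=[
    [0,0,0,-0.003,-0.016,0,0],
    [0,0,0,-0.006,-0.032,0,0],
    [0,0,0,-0.009,-0.046,-0.003,0],
    [0,0,0,-0.012,-0.061,-0.008,0],
    [0,0,0,-0.0146,-0.0756,-0.013,0],
  ],
)

```text
time: 27.7
tool_pos: [0.5491, 0.1974, 0.181]
ee_rot: [-3.141, 0.001, 1.379]
wrist_force: [1.3, 3.3, -0.2]
width: 0.0005
finger_force: 0.9
```

Call:
apply_moves(
  commands=[
    [0,0,0,-0.002,-0.01,-0.005,0],
    [0,0,0,-0.004,-0.019,-0.01,0],
    [0,0,0,-0.005,-0.027,-0.016,0],
    [0,0,0,-0.006,-0.032,-0.021,0],
    [0,0,0,-0.007,-0.036,-0.026,0],
  ],
)

```text
time: 28.2
tool_pos: [0.5428, 0.1622, 0.1558]
ee_rot: [3.141, 0.001, 1.379]
wrist_force: [0.3, -0.7, 1.7]
width: 0.0007
finger_force: 0.8
```

Call:
apply_moves(
  commands=[
    [0,0,0,-0.002,-0.011,-0.013,0],
    [0,0,0,-0.004,-0.02,-0.024,0],
    [0,0,0,-0.005,-0.027,-0.035,0],
    [0,0,0,-0.006,-0.033,-0.048,0],
    [0,0,0,-0.007,-0.039,-0.062,0],
  ],
)

```text
time: 28.7
tool_pos: [0.5357, 0.1235, 0.0928]
ee_rot: [3.142, 0.0, 1.38]
wrist_force: [0.3, -0.1, 0.9]
width: 0.0003
finger_force: 0.5
```

Call:
apply_moves(
  commands=[
    [0,0,0,0,-0.003,-0.008,0],
    [0,0,0,0,-0.006,-0.016,0],
    [0,0,0,0,-0.007,-0.022,0],
    [0,0,0,0,-0.007,-0.028,0],
    [0,0,0,0,-0.007,-0.032,0],
  ],
)

```text
time: 29.2
tool_pos: [0.5359, 0.1169, 0.064]
ee_rot: [3.141, 0.001, 1.38]
wrist_force: [-9.1, -2.5, 23.7]
width: 0.0005
finger_force: 11.8
```

Call:
apply_moves(
  commands=[
    [0,0,0,0,0,0.04,0],
    [0,0,0,0,0,0.08,0],
    [0,0,0,0,-0.05,0.12,0],
    [0,0,0,-0.04,-0.09,0.14,0],
    [0,0,0,-0.08,-0.13,0.14,0],
  ],
)

```text
time: 29.7
tool_pos: [0.4751, 0.0048, 0.2023]
ee_rot: [3.135, -0.0, 1.381]
wrist_force: [0.1, -0.9, 0.4]
width: 0.0005
finger_force: 0.0
```

```bash
python3 - <<'E'
from h import *
o=get_obs();print(o["tool_pos"],o["wrist_force"])
save(snapshot("side"),"final.png")
E
```

```text
[0.47509636 0.00483638 0.20225776] [ 0.08391678 -0.91178642  0.41831084]
```

View pics/final.png

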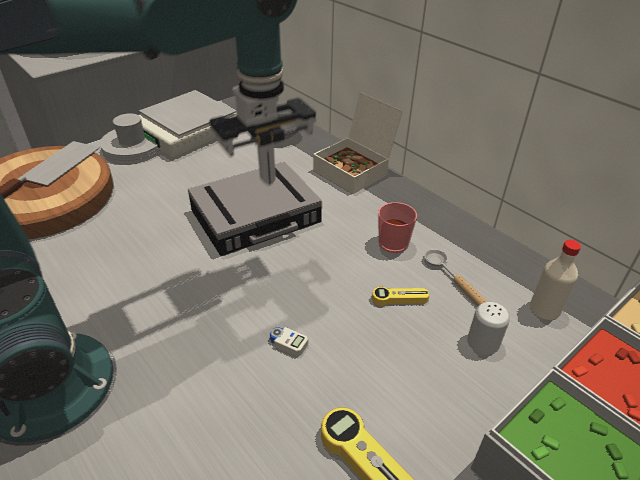

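The picture shows the lid flat on the case (around 255,205). The cup (397,227), spoon (455,278) and shaker (488,328) are where they were, and the gripper touches nothing.

```bash
python3 -c "
from bench import *
print(close_job())"
```

```text
the job is handed in; nothing more can be done
None
```

Job handed in at about 30 s: the thermometer and refractometer are both pressed home and the lid is shut; I left the timer, cup, spoon and shaker alone.

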